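Refill the tip-out bin with heel tips

TASK

Put the new heel tips away: tip the bin that has a heel tip glued to its front right out, pour all six heel tips into it from the scoop cup, stand the empty cup upright on the counter again, and push the bin fully shut. Leave the other two bins shut and do not disturb the tape, the polish tin and the nippers.

Things in the scene. Friction and masses are not known exactly. Their poses are not given: they have to be found in the camera images.
- scoop: stainless scoop cup with a wooden handle, holding the heel tips at the start. Origin: centre of the underside of its flat floor (60 x 50 mm). +x to the pouring lip, z up. 51 mm wide outside, 47 inside; sheet 2 mm; back wall at x = -30, sides 47 mm high; from x = +30 a ramp rises at 28 degrees to the lip. Handle along x from -42 to -108 mm, 14 wide, 18 high. 0.15 kg empty
- scoop_grip (a point): middle of the scoop cup's handle, to be gripped across its 14 mm width (along y): 70 mm behind the cup's origin, 36 mm above the counter; axes as the scoop's
- scoop_lip (a point): middle of the edge of the scoop cup's pouring lip, 68 mm ahead of the cup's origin and 22 mm above its underside, 47 mm wide; axes as the scoop's
- bin_heel: fixed housing (76 wide, 100 deep, roof's top face 126 mm above the counter) of the tip-out bin with a heel tip glued to its front, one of a row of three 78 mm apart in any order. Origin: middle of its front plane at the bottom, 6 mm above the counter; x to the back, y to the left seen from the robot, z up
- tip_heel (a joint): angle of the bin with the heel tip on its front: 0 shut, 0.85 rad tipped out toward the robot against its stop. Hinge line: level, along the bin's width, 12 mm behind the shut front's face, 30 mm above the counter. Tipped past about 0.35 rad it falls open by itself, short of that it falls shut
- tip_heel_tab (a point): centre of that bin's finger tab, the part of its front panel that stands 29 mm above the roof: 42 mm wide, 8 mm thick, clear air behind it above the roof. Shut, it is 141 mm above the counter, 8 mm in front of and 111 mm above the hinge line. Axes turn with the bin; shut: x to the back, y along the width, z up
- tip_heel_floor (a point): front edge of that bin's inner floor, at the middle of its width, against the inside of the front panel. Inside, the bin is 67 mm wide, 75 mm front to back, front panel 105 mm high, back wall 43 mm high. Tipped out, the mouth in front of the roof is about 65 mm deep. Axes as the tab's
- tip_buckle (a joint): opening angle of the bin with a strap buckle glued to its front (0 shut, 0.85 rad tipped out); stays shut
- tip_stud (a joint): opening angle of the bin with a domed stud glued to its front (0 shut, 0.85 rad tipped out); stays shut
- tape_roll: bystander: roll of cream masking tape, 72 mm across, 19 mm high, lying flat; origin at the centre of its underside
- polish_tin: bystander: round black shoe-polish tin, 67 mm across, 24 mm high; origin at the centre of its underside
- nippers: bystander: blue-handled nippers, 163 x 49 x 12 mm, lying flat; origin at the centre of the underside
- tip0: heel tip (one of six alike): D-shaped black rubber pad 15 x 15 x 8 mm with a steel dowel 4 mm thick and 11 mm long standing on its back; origin at the centre of the pad's free face, z along the dowel; 13 g
- tip1: heel tip (one of six alike): D-shaped black rubber pad 15 x 15 x 8 mm with a steel dowel 4 mm thick and 11 mm long standing on its back; origin at the centre of the pad's free face, z along the dowel; 13 g
- tip2: heel tip (one of six alike): D-shaped black rubber pad 15 x 15 x 8 mm with a steel dowel 4 mm thick and 11 mm long standing on its back; origin at the centre of the pad's free face, z along the dowel; 13 g
- tip3: heel tip (one of six alike): D-shaped black rubber pad 15 x 15 x 8 mm with a steel dowel 4 mm thick and 11 mm long standing on its back; origin at the centre of the pad's free face, z along the dowel; 13 g
- tip4: heel tip (one of six alike): D-shaped black rubber pad 15 x 15 x 8 mm with a steel dowel 4 mm thick and 11 mm long standing on its back; origin at the centre of the pad's free face, z along the dowel; 13 g
- tip5: heel tip (one of six alike): D-shaped black rubber pad 15 x 15 x 8 mm with a steel dowel 4 mm thick and 11 mm long standing on its back; origin at the centre of the pad's free face, z along the dowel; 13 g

How it is judged:
By the outcome, as a careful person would: the job done as asked, in the order asked, and still so for the second after the job is handed in, with the robot touching nothing.
It also fails if it takes over 70 s, if anything falls off the work surface, if the arm or the gripper's body presses on something with over 40 N, if the wrist force passes 120 N, or if a joint passes its speed limit or range.

ROBOT

A 6-joint arm with a two-finger parallel gripper is mounted at the origin on a cart in front of the work surface, level with it; the furniture and walls round the work are solid. World frame = base frame: x ahead of the robot, y to its left, z up, the work surface at z = 0. Lengths are in mm, angles in rad, forces in N, time in s.
With the tool pointing down it reaches from about 275 to 875 mm from the base axis. Payload 12.5 kg.
Tool frame: the origin (TCP) lies midway between the tips of the shut fingers; the grasp point (between the pads) lies manip.grip_point_offset behind it (manip.grip_point_offset is the distance from the TCP to the grasp point, in mm); z points along the fingers, y is the line along which they close (so a half turn about z gives the same grasp; the last joint's range is limited). The gripper opens to 85 mm and grips with 20 to 120 N. Pads are 22 mm wide; open, the fingers measure 114 mm over their backs; the gripper's body (76 mm by 85 mm) begins 54 mm behind the grasp point. The pads swing forward as they close: fully open they stand 13 mm farther back than shut.
Start: joints at [1.092, 0.351, 1.652, -0, 1.139, -0.085], TCP at [211.003, 507.9, 231.29] pointing down, gripper open.
Joint ranges: [-2.75, 2.75], [-0.79, 2.1], [0.01, 2.65], [-1.57, 4.71], [0.07, 3.14], [-2.87, 2.87]. Speed limits (rad/s): [2.22, 2.22, 2.79, 3.14, 3.14, 3.14].

INTERFACE

Orientations are given as a rotation vector (axis times angle).
In Python, from plant import manip gives the robot as it stands. The module is installed in compiled form; this text tells all that it offers. Calls block until the motion is done:
- manip.goto(position, orientation): joint-space move of the TCP to a pose.
- manip.move_straight(position, rotation=None, velocity=150): straight line of the TCP; rotation=None keeps the orientation; velocity is the mean speed in mm/s.
- manip.set_joints(angles): joint-space move.
- manip.command_gripper(opening, strength=None): finger opening in mm; strength is the grip in N (None keeps the last); returns when the fingers have stopped.
- manip.sleep(seconds).
- manip.inverse_kinematics(position, orientation): joint angles nearest the present ones, or None.
- manip.get_image(name): name is "scene" or "top" or "wrist"; returns the picture (400x640x3 uint8, red, green, blue); there is no depth.
- manip.camera_model(name): a dict with "fx", "fy", "cx", "cy" (pixels), "dist" ([k1, k2, p1, p2, k3] as OpenCV has them; the pictures are not rectified), "rvec" (rotation vector, rad) and "tvec" (3), from world to camera coordinates, as OpenCV has them. Camera axes: x right, y down, z forward; pixel columns grow to the right and rows downward; lengths in mm; the calibration is good to about 2 mm. A picture is of the moment at which its call begins: read the wrist's pose just before it. camera_model takes no time and is no camera call; for the wrist camera it gives the pose at the moment of the call.
A pose or a line that the arm cannot do raises manip.IKError and nothing moves.
- manip.finish_job(): hands the job in; it is judged then, once.
Trained networks look in the newest picture that a camera, given by its name, has taken for a name from the list of things; names that differ only in an ending like _2 or _b are one class to them, and where a whole thing is asked for, a point or a joint stands for the part that bears it (a point fixed in the world has none). Each returns a list of dicts, best first, with "confidence" (0 to 1); they miss things now and then, are a little off and sometimes report something else, mostly with a low value. They report only what shows in the picture. A call takes as long as a camera call.
- manip.spot_in(camera, target): "centre" ([column, row] in pixels, amid what is visible of it).
Readings, each from a call of its own:
- manip.read_t(): time.
- manip.read_q(): joint angles.
- manip.read_dq(): joint speeds.
- manip.read_joint_torque(): joint torques, N m.
- manip.read_position(): TCP position.
- manip.read_tool_rot(): TCP orientation.
- manip.read_wrist_force(): force on the tool from outside, world axes, zero at the start.
- manip.read_ft_torque(): the same for the moment, N m.
- manip.read_gripper_width(): finger opening in mm.
- manip.read_grip_force(): force on a finger pad.
Only numpy, scipy, OpenCV 4.12 (cv2) and the standard library are available. Lean on these libraries where they do the work, as an engineer would, in place of code of your own. Each camera call takes 0.05 s, during which the arm holds its last target. There are 200 camera calls.

## Working session

There is one attempt and no reset: what is moved stays moved. The work goes in short steps, each a Python script; the robot and the scene stay as the last script left them, time stands still between calls to the robot, and variables do not carry over. Pictures are saved under pics/ and viewed, at most 14 in all, crops included, and the job is handed in when it is done.

```bash
mkdir -p pics; cat > h.py <<'E'
import numpy as np, cv2
from scipy.spatial.transform import Rotation as R
from plant import manip
def ray(cm,px):
    K=np.array([[cm['fx'],0,cm['cx']],[0,cm['fy'],cm['cy']],[0,0,1.]])
    n=cv2.undistortPoints(np.array([[px]],float),K,np.array(cm['dist'],float))[0,0]
    Rm=cv2.Rodrigues(np.array(cm['rvec'],float))[0]; t=np.array(cm['tvec'],float).ravel()
    return -Rm.T@t, Rm.T@np.array([n[0],n[1],1.])
def at_z(cm,px,z):
    o,d=ray(cm,px); return o+d*(z-o[2])/d[2]
def proj(cm,P):
    K=np.array([[cm['fx'],0,cm['cx']],[0,cm['fy'],cm['cy']],[0,0,1.]])
    return cv2.projectPoints(np.atleast_2d(np.array(P,float)),np.array(cm['rvec'],float),np.array(cm['tvec'],float),K,np.array(cm['dist'],float))[0][:,0]
def save(n,im): cv2.imwrite('pics/'+n+'.png',im[:,:,::-1])
E
python3 - <<'E'
from h import *
np.set_printoptions(precision=1,suppress=True)
Z=dict(scoop=20,scoop_grip=36,scoop_lip=22,bin_heel=60,tip_heel_tab=141,tip_buckle=80,tip_stud=80,tape_roll=10,polish_tin=12,nippers=6,tip0=15)
ims=[]
for c in("scene","top"):
    im=manip.get_image(c); save(c,im); cm=manip.camera_model(c)
    print(c,ray(cm,(320,200)))
    for n,z in Z.items():
        for d in manip.spot_in(c,n)[:3]:
            print(n,np.array(d['centre']),round(d['confidence'],2),at_z(cm,d['centre'],z))
print(manip.grip_point_offset,manip.read_t(),manip.read_tool_rot())
E
```

```text
scene (array([ 110.7, -330.6,  926.4]), array([ 0.4,  0.5, -0.8]))
scoop [338.7 292.8] 0.77 [461.5  12.1  20. ]
scoop_grip [330.1 290. ] 0.73 [445.4  23.9  36. ]
scoop_lip [326.9 290.4] 0.78 [444.4  33.4  22. ]
scoop_lip [240.8 214.7] 0.25 [419.4 344.4  22. ]
bin_heel [348.5 185.1] 0.71 [677.1 214.   60. ]
bin_heel [329.  175.9] 0.37 [660.2 272.   60. ]
bin_heel [327.1 297.7] 0.32 [419.    4.5  60. ]
tip_heel_tab [341.4 198.1] 0.87 [584.  144.1 141. ]
tip_heel_tab [241.2 214.8] 0.56 [379.3 254.7 141. ]
tip_buckle [358.5 216.5] 0.62 [612.7 111.1  80. ]
tip_stud [243.1 215.6] 0.67 [402.3 295.1  80. ]
tip_stud [329.2 176.7] 0.64 [646.  255.6  80. ]
tip_stud [330.4 289.2] 0.47 [430.6   7.4  80. ]
tape_roll [233.2 187.3] 0.9 [462.1 447.8  10. ]
tape_roll [351.2 185.6] 0.28 [714.2 239.2  10. ]
polish_tin [263.9 184.5] 0.71 [532.2 398.8  12. ]
nippers [238.2 215.8] 0.66 [417.6 357.7   6. ]
nippers [328.2 290.2] 0.4 [453.   38.3   6. ]
top (array([ 453.2,  196.9, 1275.4]), array([ 0.1,  0. , -1. ]))
scoop [400.7 243.3] 0.71 [441.1   3.1  20. ]
scoop [211.2 235.7] 0.52 [453.4 477.2  20. ]
scoop_grip [401.2 244.1] 0.88 [439.3   4.3  36. ]
scoop_grip [210.2 233.3] 0.43 [459.3 476.3  36. ]
scoop_lip [399.4 244.2] 0.86 [438.8   6.7  22. ]
bin_heel [334.9 145.8] 0.91 [677.  170.8  60. ]
tip_heel_tab [329.8 169. ] 0.73 [608.5 183.5 141. ]
tip_heel_tab [213.3 229.9] 0.47 [466.6 445.7 141. ]
tip_buckle [364.1 168.6] 0.67 [618.9 100.7  80. ]
tip_stud [298.9 159.7] 0.78 [638.5 257.2  80. ]
tape_roll [221.2 239. ] 0.83 [445.5 453.7  10. ]
polish_tin [243.5 200.1] 0.75 [544.5 399.   12. ]
nippers [265.2 247.6] 0.91 [425.6 342.2   6. ]
nippers [298.9 159.7] 0.56 [649.9 260.9   6. ]
nippers [332.3 169.5] 0.52 [625.8 175.5   6. ]
tip0 [240.6 201.1] 0.72 [541.7 405.8  15. ]
18.700000000000003 1.2 [-0.6 -3.1 -0. ]
```

View pics/scene.png

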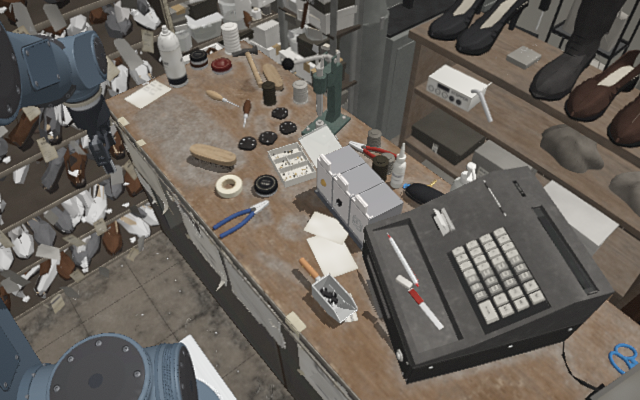

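View pics/top.png

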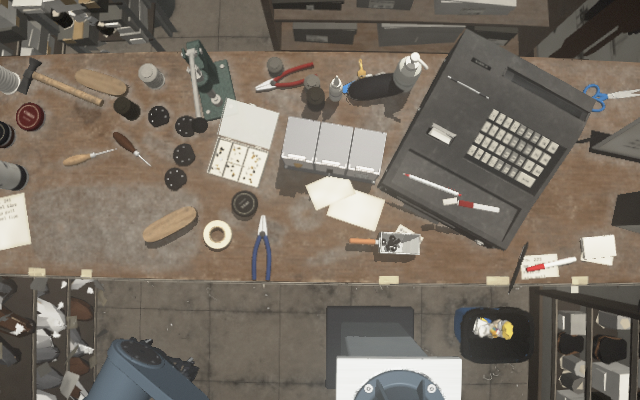

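The heel-tip bin looks to be the middle one: there is a black dot at scene (338,203), the stud bin is to its left and the buckle bin to its right. The scoop is at top (400,243), with its handle at (362,241) and the lip toward -y. I'll move to closer wrist views next.

```bash
python3 - <<'E'
from h import *
np.set_printoptions(precision=1,suppress=True)
rot=manip.read_tool_rot()
T=R.from_rotvec(rot).as_matrix(); cm=manip.camera_model('wrist')
Rm=cv2.Rodrigues(np.array(cm['rvec']))[0]
print('cam in tool',T.T@(-Rm.T@np.array(cm['tvec']).ravel()-manip.read_position()),'axes',(T.T@Rm.T).round(2))
Z=dict(scoop=20,scoop_grip=36,scoop_lip=22,bin_heel=60,tip_heel_tab=155,tip_buckle=155,tip_stud=155)
ims=[]
for i,p in enumerate([(430,20,330),(560,185,400)]):
    # tool x -> world +-x
    manip.goto(p,rot if i==0 else rot); manip.sleep(.3)
    cm=manip.camera_model('wrist'); im=manip.get_image('wrist'); save(f'w{i}',im); print(i,ray(cm,(320,200)),manip.read_position())
    np.save(f'w{i}.npy',cm,allow_pickle=True)
    for n,z in Z.items():
        for d in manip.spot_in('wrist',n)[:2]:
            print(n,np.array(d['centre']),round(d['confidence'],2),at_z(cm,d['centre'],z))
E
```

```text
cam in tool [  73.     0.8 -142.4] axes [[-0.  -1.  -0.3]
 [ 1.  -0.  -0. ]
 [-0.  -0.3  1. ]]
0 (array([363. ,  49. , 472.3]), array([ 0.3, -0.1, -1. ])) [430.   20.2 329.9]
scoop [311.1 157. ] 0.57 [434.7  16.1  20. ]
scoop_grip [314.6 165.6] 0.6 [444.4  17.1  36. ]
scoop_lip [315.4 162.5] 0.65 [443.5  18.7  22. ]
bin_heel [498.7 266.9] 0.62 [665.9 197.3  60. ]
tip_heel_tab [493.8 255.3] 0.77 [580.9 161.6 155. ]
tip_buckle [422.9 253.7] 0.94 [550.5  93.8 155. ]
tip_stud [561.1 242.3] 0.66 [593.7 230.  155. ]
tip_stud [556.2  50.6] 0.24 [408.5 261.3 155. ]
1 (array([492.8, 213.1, 542.6]), array([ 0.3, -0.1, -1. ])) [559.9 184.4 400.2]
scoop [180.1 111.5] 0.85 [435.9  19.8  20. ]
scoop [181.1 107.7] 0.68 [431.6  23.9  20. ]
scoop_grip [175.4 110.4] 0.65 [433.6  20.1  36. ]
scoop_lip [385.6 181.5] 0.66 [657. 269.  22.]
scoop_lip [178.3 115.2] 0.63 [439.8  15.4  22. ]
bin_heel [335.9 219.9] 0.89 [672.8 175.4  60. ]
tip_heel_tab [327.9 190.1] 0.97 [598.6 187.9 155. ]
tip_heel_tab [178.  110.8] 0.67 [449.   67.9 155. ]
tip_buckle [186.4 103.5] 0.62 [445.7  80.4 155. ]
tip_buckle [271.5 205.5] 0.6 [590.3 118.  155. ]
tip_stud [386.4 181. ] 0.74 [614.9 255.8 155. ]
```

View pics/w0.png

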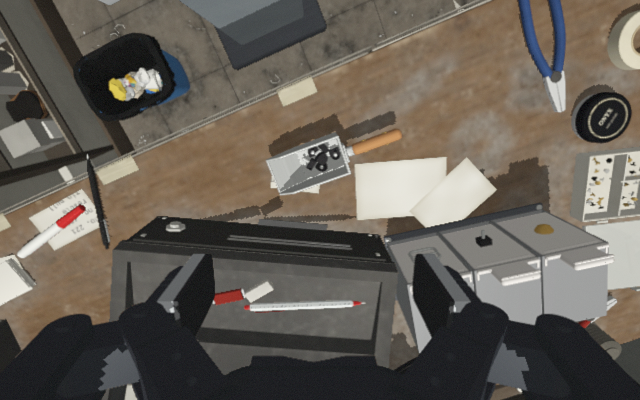

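View pics/w1.png

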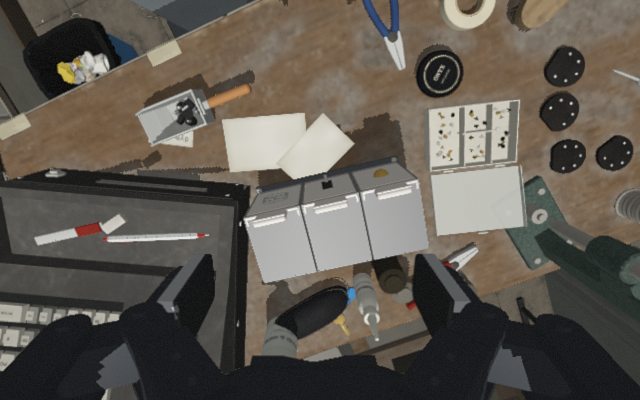

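w0 shows the scoop cup with its lip around (270,175) and the handle end at (400,134). w1 confirms that the black heel tip is on the middle bin at (327,184), with its tab at about (333,207). I'll magnify both for corner picking.

```bash
python3 - <<'E'
import cv2
a=cv2.imread('pics/w0.png')[110:210,240:420]; cv2.imwrite('pics/c0.png',cv2.resize(a,None,fx=4,fy=4,interpolation=cv2.INTER_CUBIC))
a=cv2.imread('pics/w1.png')[150:290,235:435]; cv2.imwrite('pics/c1.png',cv2.resize(a,None,fx=4,fy=4,interpolation=cv2.INTER_CUBIC))
E
```

```text
(no output)
```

View pics/c0.png

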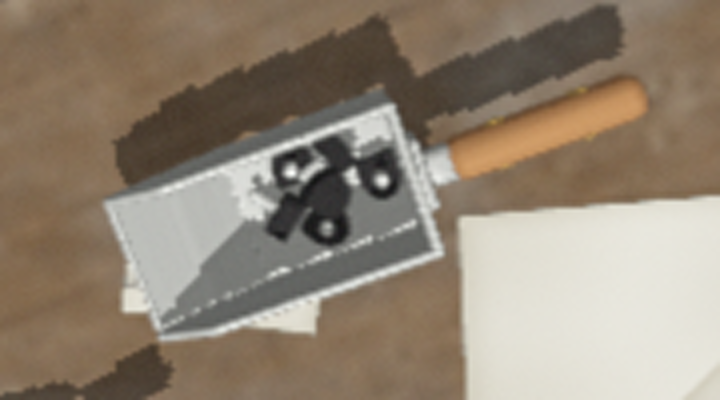

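View pics/c1.png

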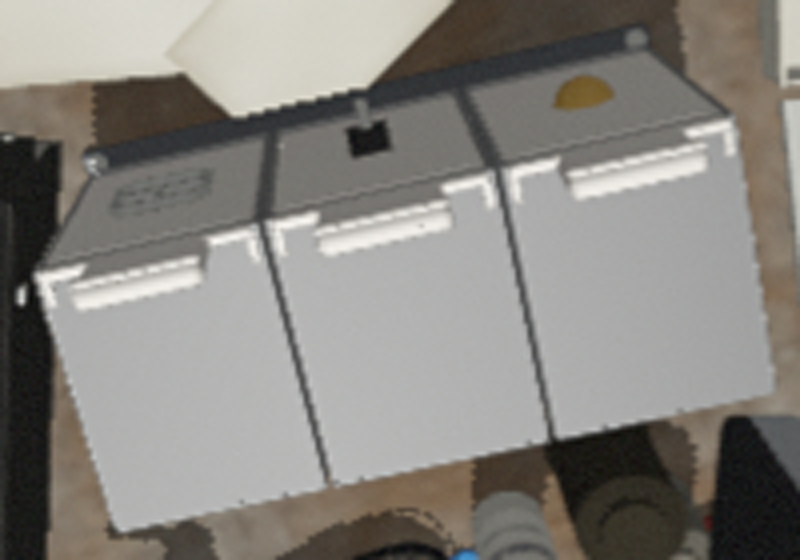

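c0 gives the rim corners (395,103) and (440,255), the lip corners (106,203) and (160,330), and the handle end (645,90). c1 gives the roof's back corners (118,531) and (775,388) and its front corners (36,270) and (735,120). I'll fit the planar poses to these.

```bash
cat > fit.py <<'E'
from h import *
from scipy.optimize import least_squares
np.set_printoptions(precision=2,suppress=True)
def fit(cm,px,off,M,x0):
    px=(np.array(px,float)+.5)/4-.5+off; M=np.array(M,float)
    def W(p): 
        return M@R.from_euler('z',p[2]).as_matrix().T+[p[0],p[1],0]
    f=lambda p:(proj(cm,W(p))-px).ravel()
    s=least_squares(f,x0); print(s.x,'\n',f(s.x).reshape(-1,2)); return s.x
c0=np.load('w0.npy',allow_pickle=True).item();c1=np.load('w1.npy',allow_pickle=True).item()
sc=fit(c0,[(395,103),(440,255),(106,203),(160,330),(645,90)],[240,110],[(-30,-25.5,47),(-30,25.5,47),(68,-24.5,22),(68,24.5,22),(-108,0,36)],[440,5,-1.57])
bn=fit(c1,[(118,531),(775,388),(328,484),(550,438),(36,270),(735,120)],[235,150],[(100,-116,126),(100,116,126),(100,-39,126),(100,39,126),(0,-116,126),(0,116,126)],[610,180,0])
np.save('pose.npy',[sc,bn])
E
python3 fit.py; python3 - <<'E'
from h import *
np.set_printoptions(precision=1,suppress=True)
sc,bn=np.load('pose.npy')
# reachability of tilted grips
def pose(yaw,pitch): # tool with closing along horizontal y, pointing along yaw dir, pitch below horizontal
    z=np.array([np.cos(yaw)*np.cos(pitch),np.sin(yaw)*np.cos(pitch),-np.sin(pitch)]); y=np.array([-np.sin(yaw),np.cos(yaw),0])
    return z,y
g=manip.grip_point_offset
for nm,yaw,pts in(('scoop',sc[2],None),('bin',bn[2],None)):
    for deg in (30,45,60,90,105,120,135,150,165):
        z,y=pose(yaw,np.radians(deg))
        G=np.array([sc[0]-70*np.cos(yaw),sc[1]-70*np.sin(yaw),36]) if nm=='scoop' else np.array([bn[0]-85,bn[1],240])
        out=[]
        for s in(1,-1):
            M=np.column_stack([np.cross(s*y,z),s*y,z]); q=manip.inverse_kinematics(G+g*z,R.from_matrix(M).as_rotvec()); out.append(q)
        print(nm,deg,*[None if q is None else np.array(q) for q in out])
E
```

```text
[442.12  27.03  -1.62] 
 [[-1.44  0.26]
 [ 0.17 -0.13]
 [ 0.87 -0.93]
 [ 0.78  0.23]
 [-0.24  0.43]]
[616.34 183.9   -0.17] 
 [[-1.02  0.2 ]
 [ 0.59  1.36]
 [ 0.39  0.79]
 [ 0.71  0.65]
 [-1.01 -0.4 ]
 [ 0.34 -1.99]]
scoop 30 [ 0.5  0.9  1.8 -0.9  1.3  1.2] [ 0.5  0.9  1.8 -0.9  1.3 -2. ]
scoop 45 [ 0.5  0.8  1.8 -0.8  1.1  1.1] [ 0.5  0.8  1.8 -0.8  1.1 -2.1]
scoop 60 [ 0.4  0.7  1.9 -0.6  0.9  0.9] [ 0.4  0.7  1.9 -0.6  0.9 -2.2]
scoop 90 [ 0.1  0.5  2.  -0.   0.6  0.2] None
scoop 105 [-0.   0.6  2.1  0.5  0.6 -0.4] [-0.   0.6  2.1  0.5  0.6  2.7]
scoop 120 [-0.2  0.6  2.1  0.8  0.7 -0.8] [-0.2  0.6  2.1  0.8  0.7  2.3]
scoop 135 [-0.3  0.7  2.1  1.   0.9 -1.1] [-0.3  0.7  2.1  1.   0.9  2. ]
scoop 150 [-0.4  0.8  2.   1.1  1.2 -1.3] [-0.4  0.8  2.   1.1  1.2  1.9]
scoop 165 [-0.4  1.   2.   1.2  1.4 -1.4] [-0.4  1.   2.   1.2  1.4  1.8]
bin 30 [0.5 0.3 2.2 4.3 0.6 0.8] [ 0.5  0.3  2.2  4.3  0.6 -2.3]
bin 45 [ 0.4  0.2  2.1 -1.2  0.4  0.1] None
bin 60 [ 0.4  0.2  1.9 -0.5  0.6 -0.7] [ 0.4  0.2  1.9 -0.5  0.6  2.5]
bin 90 [ 0.3  0.4  1.6  0.   1.1 -1.2] [0.3 0.4 1.6 0.  1.1 2. ]
bin 105 [ 0.2  0.5  1.5  0.1  1.4 -1.2] [0.2 0.5 1.5 0.1 1.4 1.9]
bin 120 [ 0.2  0.6  1.3  0.2  1.7 -1.3] [0.2 0.6 1.3 0.2 1.7 1.9]
bin 135 [ 0.2  0.7  1.2  0.2  1.9 -1.3] [0.2 0.7 1.2 0.2 1.9 1.9]
bin 150 [ 0.1  0.9  1.1  0.3  2.2 -1.2] [0.1 0.9 1.1 0.3 2.2 1.9]
bin 165 [ 0.1  1.   1.1  0.4  2.4 -1.2] [0.1 1.  1.1 0.4 2.4 2. ]
```

The bin and scoop fits are consistent. Next I'll shut the fingers, hook behind the tab and pull it.

```bash
cat >> h.py <<'E'
sc,bn=np.load('pose.npy')
g=manip.grip_point_offset
def rv(yaw,pitch):  # tool pitched 'pitch' deg below horizontal along heading yaw, closing axis level
    p=np.radians(pitch); z=np.array([np.cos(yaw)*np.cos(p),np.sin(yaw)*np.cos(p),-np.sin(p)]); y=np.array([-np.sin(yaw),np.cos(yaw),0])
    return R.from_matrix(np.column_stack([np.cross(y,z),y,z])).as_rotvec(), z
def B(x,y,z): # bin frame (z = height above counter) to world
    c,s=np.cos(bn[2]),np.sin(bn[2]); return np.array([bn[0]+c*x-s*y,bn[1]+s*x+c*y,z])
def st(tag=''): print(tag,'t%.1f'%manip.read_t(),'pos',np.round(manip.read_position(),1),'F',np.round(manip.read_wrist_force(),1),'w%.1f'%manip.read_gripper_width())
E
python3 - <<'E'
from h import *
cm=np.load('w1.npy',allow_pickle=True).item()
print('tab pred px',(proj(cm,[B(4,0,155)])[0]-[235,150])*4, proj(cm,[B(0,-21,155),B(0,21,155)])*4-np.array([940,600]))
manip.command_gripper(0)
r,_=rv(bn[2],90)
manip.goto(B(28,0,200),r); st('above')
manip.move_straight(B(28,0,136),velocity=80); st('down')
save('w2',manip.get_image('wrist'))
if abs(manip.read_wrist_force()[2])<5:
    manip.move_straight(B(12,0,137),velocity=60); st('near')
    manip.move_straight(B(-25,0,137),velocity=60); st('mid')
    manip.move_straight(B(-45,0,128),velocity=60); st('end')
    manip.sleep(.5); save('s2',manip.get_image('scene'))
E
python3 -c "
import cv2;a=cv2.imread('pics/s2.png')[120:280,270:430];b=cv2.imread('pics/w2.png')
cv2.imwrite('pics/m2.png',cv2.hconcat([cv2.resize(a,(400,400)),cv2.resize(b[:, 120:520],(400,400))]))"
```

```text
tab pred px [384.08306166 230.08539696] [[313.28292157 232.79064531]
 [449.68688757 202.69863193]]
above t7.1 pos [644.5 179.5 201.8] F [-0.3 -0.   0.2] w0.1
down t8.1 pos [644.3 179.3 136.5] F [-0.1 -0.3 -0.5] w-0.0
near t8.5 pos [628.1 182.  137.4] F [0.2 0.6 0.4] w-0.1
mid t9.3 pos [591.9 188.1 137.1] F [0.7 0.2 0. ] w0.0
end t9.8 pos [571.9 191.5 128.1] F [-0.4  0.1  0.7] w-0.2
```

View pics/m2.png

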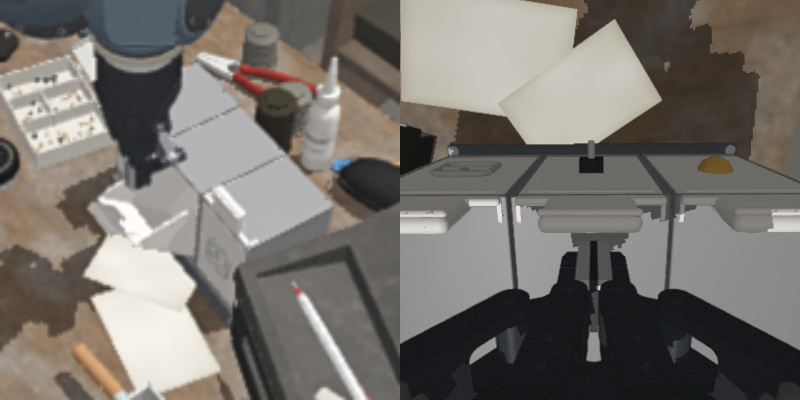

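The middle bin is tipped out, and its tab lies on the modelled position to within a pixel. Now I'll grasp the scoop handle.

```bash
cat >> h.py <<'E'
def S(x,y,z):
    c,s=np.cos(sc[2]),np.sin(sc[2]); return np.array([sc[0]+c*x-s*y,sc[1]+s*x+c*y,z])
PG=60.
E
python3 - <<'E'
from h import *
p=manip.read_position(); manip.move_straight([p[0],p[1],240],velocity=200)
manip.command_gripper(45)
r,z=rv(sc[2],PG); T=S(-70,0,36)+g*z
manip.goto(T-110*z,r); st('pre')
manip.move_straight(T,velocity=120); st('at')
manip.command_gripper(5,50); st('grip'); print(manip.read_grip_force())
manip.move_straight(T+[0,0,6],velocity=30); st('lift')
save('w3',manip.get_image('wrist')); save('s3',manip.get_image('scene'))
E
python3 -c "
import cv2;a=cv2.imread('pics/s3.png')[160:340,260:440];b=cv2.imread('pics/w3.png')
cv2.imwrite('pics/m3.png',cv2.hconcat([cv2.resize(a,(400,400)),cv2.resize(b[:, 120:520],(400,400))]))"
```

```text
pre t13.3 pos [447.5 142.7 115.2] F [ 0.8 -0.1 -0.6] w45.1
at t14.3 pos [445.2  88.   20.3] F [-0.3 -0.6  0.4] w45.1
grip t14.7 pos [445.   87.9  20.2] F [-1.3  3.5  5.3] w13.3
49.945358633995056
lift t15.1 pos [444.8  87.7  25.8] F [-0.9 -0.3 -3.4] w13.3
```

View pics/m3.png

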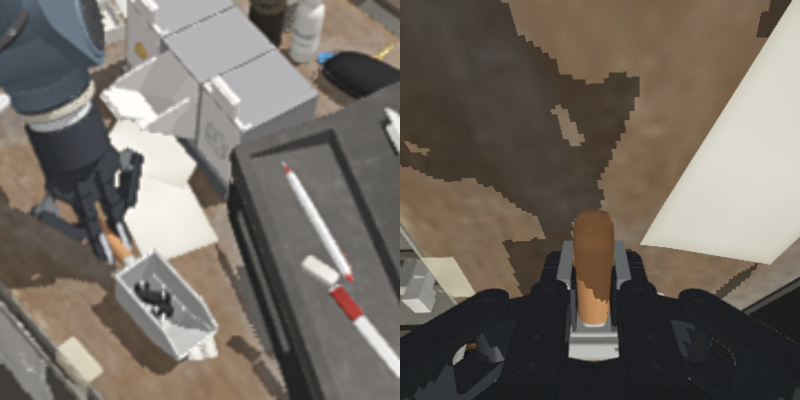

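The handle is gripped well, at 13.3 mm with the cup level. Now I'll lift it, turn it toward the bin and pour.

```bash
cat >> h.py <<'E'
def tcp_lip(lip,th,yaw):
    t=np.radians(th); dx=-138*np.cos(t)+14*np.sin(t); dz=138*np.sin(t)+14*np.cos(t)
    r,z=rv(yaw,PG+th); return np.array(lip)+[dx*np.cos(yaw),dx*np.sin(yaw),dz]+g*z, r
def mv(T,r,v):  # straight move, slowed so that the turn stays under ~0.8 rad/s
    p=manip.read_position(); d=np.linalg.norm(T-p)
    a=(R.from_rotvec(r)*R.from_rotvec(manip.read_tool_rot()).inv()).magnitude()
    manip.move_straight(T,r,velocity=max(3,min(v,d/max(a/.8,.05))))
E
python3 - <<'E'
from h import *
manip.command_gripper(5,80)
r,z=rv(sc[2],PG); A=S(-70,0,36)+g*z+[0,0,190]
E,_=tcp_lip(B(-50,0,165),0,bn[2])
# check whole path
mv(A,r,200); st('up')
A=np.array(manip.read_position())
for k in range(1,7):
    f=k/6; r,_=rv(sc[2]+f*(bn[2]-sc[2]),PG); P=A+f*(E-A); P[2]=A[2] if k<6 else E[2]+20
    mv(P,r,200)
st('over')
for x,z,th in[(-50,140,0),(-48,138,20),(-46,125,32),(-45,110,45)]:
    mv(*tcp_lip(B(x,0,z),th,bn[2]),100)
st('45')
save('t4',manip.get_image('top'));save('s4',manip.get_image('scene'))
E
python3 -c "
import cv2;a=cv2.imread('pics/s4.png')[130:290,260:420];b=cv2.imread('pics/t4.png')[110:250,260:400]
cv2.imwrite('pics/m4.png',cv2.hconcat([cv2.resize(a,(400,400)),cv2.resize(b,(400,400))]))"
```

```text
up t16.4 pos [444.3  87.5 208.8] F [ 0.1  1.  -3.2] w12.7
over t19.2 pos [440.5 213.1 183. ] F [-0.7 -0.1 -1.6] w12.9
45 t21.8 pos [480.1 206.7 198.6] F [-1.6  0.1 -2.5] w12.7
```

View pics/m4.png

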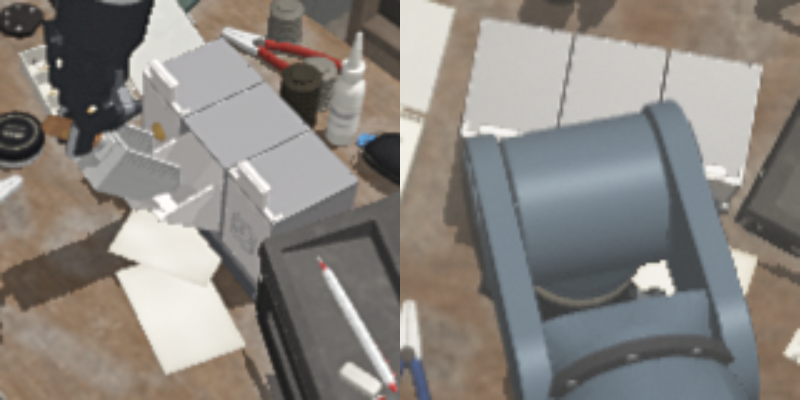

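The left half shows the lip inside the open mouth of the middle bin, with no contact. I'll continue tilting.

```bash
python3 - <<'E'
from h import *
for x,z,th in[(-46,108,54),(-46,107,62),(-46,107,70),(-46,108,78)]:
    mv(*tcp_lip(B(x,0,z),th,bn[2]),50); manip.sleep(.2)
st('78'); manip.sleep(.4)
for x,th in[(-46,84),(-46,76),(-46,84)]: mv(*tcp_lip(B(x,0,110),th,bn[2]),80)
manip.sleep(.4); st('84')
save('s5',manip.get_image('scene'))
for x,z,th in[(-46,118,60),(-48,138,30),(-50,165,0)]: mv(*tcp_lip(B(x,0,z),th,bn[2]),120)
mv(*tcp_lip(B(-130,0,200),0,bn[2]),150)
manip.sleep(.2); st('level'); save('s6',manip.get_image('scene')); save('t6',manip.get_image('top'))
for n in('tip0',):
  for c in('scene','top'): print(c,[(np.round(d['centre']),round(d['confidence'],2)) for d in manip.spot_in(c,n)])
E
python3 -c "
import cv2;a=cv2.imread('pics/s6.png')[130:290,240:400];b=cv2.imread('pics/s5.png')[130:290,260:420]
cv2.imwrite('pics/m5.png',cv2.hconcat([cv2.resize(b,(400,400)),cv2.resize(a,(400,400))]))"
```

```text
78 t24.8 pos [542.3 196.5 233.9] F [-0.5 -0.6 -1.5] w12.8
84 t26.6 pos [555.4 194.3 238.2] F [ 0.1 -0.  -2.3] w13.1
level t30.5 pos [361.7 226.6 197.4] F [ 0.2 -0.1 -0.4] w13.0
scene []
top [(array([329., 169.]), 0.57)]
```

View pics/m5.png

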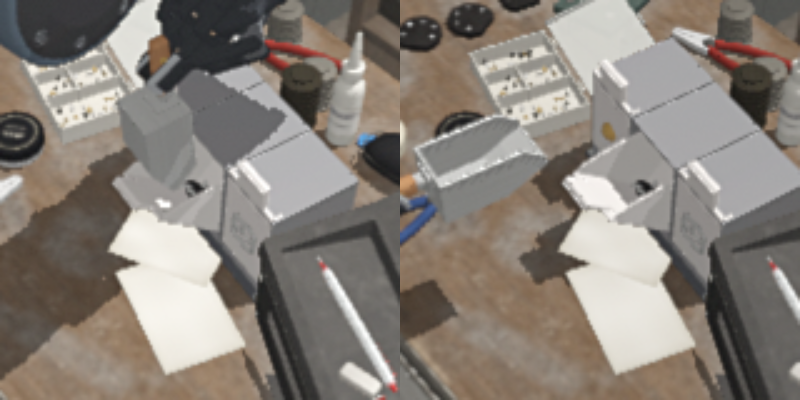

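The tips lie in the bin and the cup is empty. I'll set the cup back at its original spot.

```bash
python3 - <<'E'
from h import *
A=np.array(manip.read_position()); r1,z1=rv(sc[2],PG); T=S(-70,0,36)+g*z1; E=T+[0,0,170]
for k in range(1,7):
    f=k/6; r,_=rv(bn[2]+f*(sc[2]-bn[2]),PG); mv(A+f*(E-A),r,200)
manip.sleep(.1); mv(T+[0,0,8],r1,150); manip.sleep(.2); st('low'); f0=manip.read_wrist_force()[2]
for h in(4,2,1,0,-1,-2):
    manip.move_straight(T+[0,0,h],velocity=20); manip.sleep(.1); f=manip.read_wrist_force()[2]; print(h,f)
    if f-f0>4: break
manip.command_gripper(40); st('open'); manip.sleep(.2)
manip.move_straight(np.array(manip.read_position())-100*z1,velocity=150)
manip.move_straight(np.array(manip.read_position())+[0,0,120],velocity=250)
st('up'); save('s7',manip.get_image('scene')); save('w7',manip.get_image('wrist'))
E
python3 -c "
import cv2;a=cv2.imread('pics/s7.png')[180:340,250:410];b=cv2.imread('pics/w7.png')
cv2.imwrite('pics/m7.png',cv2.hconcat([cv2.resize(a,(350,350)),cv2.resize(b,(450,350))]))"
```

```text
low t35.0 pos [445.1  87.7  28.3] F [ 0.2 -0.6 -1.8] w12.7
4 -1.4294240302836274
2 -1.8447758018081173
1 -2.5207842362378674
0 5.0907149242474
open t36.8 pos [444.8  87.6  19.8] F [0.6 0.5 0.9] w39.8
up t38.5 pos [446.2 136.8 225. ] F [ 0.2 -0.  -0.1] w40.1
```

View pics/m7.png

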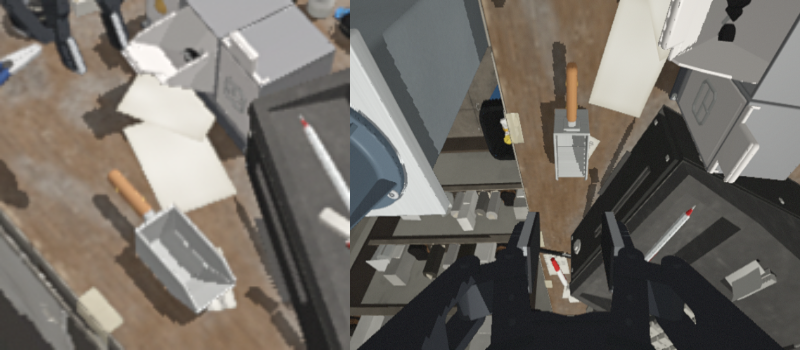

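The cup stands upright and empty at its old spot. Now I'll push the bin shut along its arc.

```bash
python3 - <<'E'
from h import *
manip.command_gripper(0)
r,_=rv(bn[2],90)
def P(a,d=0):
    return B(12-12*np.cos(a)-125*np.sin(a)-11+d,0,30+111*np.cos(a)-12*np.sin(a)-6)
S0=P(.85,-25); manip.goto(S0+[0,0,110],r); manip.move_straight(S0,velocity=150); st('pre')
for a in(.85,.76,.67,.58,.5,.42,.34,.26,.18,.1,.04,0):
    manip.move_straight(P(a),velocity=80)
    if np.linalg.norm(manip.read_wrist_force())>15: st('F %.2f'%a)
st('0')
for d in(1,2,3,4):
    manip.move_straight(P(0,d),velocity=15); manip.sleep(.1); f=manip.read_wrist_force(); print(d,np.round(f,1))
    if np.hypot(f[0],f[1])>8: break
manip.sleep(.2)
manip.move_straight(P(0,-60),velocity=100); manip.move_straight(P(0,-130)+[0,0,150],velocity=250); manip.sleep(.3); st('end')
save('s8',manip.get_image('scene')); save('w8',manip.get_image('wrist'))
E
python3 -c "
import cv2;a=cv2.imread('pics/s8.png')[130:330,220:420];b=cv2.imread('pics/w8.png')
cv2.imwrite('pics/m8.png',cv2.hconcat([cv2.resize(a,(400,400)),cv2.resize(b[:,120:520],(400,400))]))"
```

```text
pre t41.5 pos [492.7 205.   88.9] F [ 0.7 -0.5 -0.6] w0.1
0 t45.0 pos [605.6 185.7 135. ] F [ 0.4  0.6 -0.2] w0.3
1 [-1.3 -0.1 -0.2]
2 [-7.6  1.8  4.5]
3 [-13.3   1.9   7.5]
end t48.1 pos [477.3 207.2 284.1] F [-0.  -0.5  0. ] w0.1
```

View pics/m8.png

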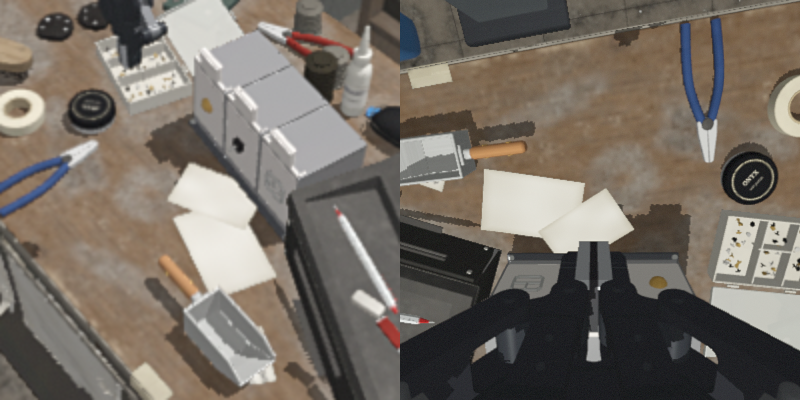

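All three bins are shut, the cup stands upright and empty, and the bystanders look untouched. I'm handing the job in.

```bash
python3 -c "
from plant import manip
print(manip.finish_job())"
```

```text
the job is handed in; nothing more can be done
None
```

I tipped out the heel-tip bin, poured the tips in, stood the empty cup back on the counter and pushed the bin shut. I handed the job in at about 48 s; the last pictures show all three bins shut and nothing else moved, though I did not count all six tips inside.

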